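# Set and clamp the fence of the carton jig

### The job

The fence bracket of the carton-packing jig is loose on its bolts. Slide it along its slots until the fence is pressed gently home against the stop block that marks the carton size, let go, and then swing the upright cam lever over, away from the fence, until the bracket is clamped firmly hand-tight, but not forced on to its end. Leave the stock standing around the jig alone.

Things in the scene. Friction and masses are not known exactly. Their poses are not given: they have to be found in the camera images.
- rail: Grey steel plate screwed flat to the bench, 140 (its x) x 300 (its y) x 12 mm thick. Origin at the centre of its underside, on the bench; z up. The bracket slides along the rail's +y. A fixed guide bolt (8 mm shank, 16 mm head, top 26.5 mm above the bench) stands at x 0, y +15 mm; the cam clamp's bolt at x 0, y -65 mm.
- bracket: Loose aluminium angle, 0.45 kg: flat flange 64 (x) x 174 (y) x 6 mm, y -112 to +62 mm, with two slots along y, 10 x 66 mm, over two 8 mm bolts (1 mm side play, 58 mm travel); at its +y end an upright fence 64 mm wide, 8 mm thick (y +62 to +70), 70 mm high. Origin on the flange's underside, 12 mm above the bench; axes as the rail's within the play. Slides to +y with 3 to 5 N.
- fence_top (a point): Centre of the fence's top edge, at the middle of its 8 mm thickness, 70 mm above the bracket's underside (82 mm above the bench). The fence can be gripped here from above, across its thickness (along y).
- fence_face (a point): Point on the fence's outer (+y) face, at its middle, 11 mm above the bracket's underside.
- stop: Dark steel block 60 (x) x 24 (y) x 22 mm high, fixed on the rail on the fence's +y side; it marks the position to set. Its top is 34 mm above the bench, lower than a grip on the fence's upper 30 mm. Origin at the centre of its underside. It is rigid: 4 to 10 N against it is a gentle press, more than about 25 N is too hard.
- stop_face (a point): Middle of the stop block's face towards the bracket (its -y face), 11 mm above the rail's top. When the fence is home, fence_face touches this face.
- clamp_foot (a point): Point on the rail's top face on the cam clamp's bolt (rail x 0, y -65 mm, 12 mm above the bench), under the lever. Push needed at the handle's ball, square to it: 1 to 2 N while free; at an angle that cannot be seen, 0.2 to 1.0 rad, the cam bites on the flange and the push climbs steeply, some 100 N per rad: 8 to 12 N is hand-tight, 16 N too much; below 7 N is slack.
- lever (a joint): Cam lever's angle, rad, 0 to 1.45. Its level axle, along the rail's x, sits on the bolt in the bracket's rear slot: over the rail's x 0, y -65 mm, 31.5 mm (2.2 mm either way, set differently each time) above the bench. Black handle 12 mm thick, ball 18 mm across at its end, 75 mm from the axle; leans from upright to the rail's -y by 0.1 rad + the angle. Stays where left.
- tub: Bystander: white plastic tub, 90 mm across, 100 mm high, left of the jig. Origin at the centre of its underside.
- bottle: Bystander: amber bottle, 66 mm across, 170 mm high, left of the jig. Origin at the centre of its underside.
- carton: Bystander: closed cardboard carton 130 x 90 x 70 mm on the bench, right of the jig. Origin at the centre of its underside.
There are look-alikes about, which are no part of the job. Of the things that look like the bracket, the largest one is meant.

How it is judged:
By the outcome, as a careful person would: the job done as asked, in the order asked, and still so for the second after the job is handed in, with the robot touching nothing.
It also fails if it takes over 67 s, if anything falls off the work surface, if the arm or the gripper's body presses on something with over 40 N, if the wrist force passes 120 N, or if a joint passes its speed limit or range.

### The arm

A 6-joint arm with a two-finger parallel gripper is mounted at the origin on the work surface. World frame = base frame: x ahead of the robot, y to its left, z up, the work surface at z = 0. Lengths are in m, angles in rad, forces in N, time in s.
With the tool pointing down it reaches from about 0.3 to 0.95 m from the base axis. Payload 3.1 kg.
Tool frame: the origin (TCP) lies midway between the tips of the shut fingers; the grasp point (between the pads) lies behind it (arm.grip_depth is the z of the grasp point in the tool frame, in m); z points along the fingers, y is the line along which they close (so a half turn about z gives the same grasp; the last joint's range is limited). The gripper opens to 85 mm and grips with 20 to 120 N. Pads are 22 mm wide; open, the fingers measure 114 mm over their backs; the gripper's body (76 mm by 85 mm) begins 54 mm behind the grasp point. The pads swing forward as they close: fully open they stand 13 mm farther back than shut.
Start: joints at [-1.201, 0.308, 1.634, -0, 1.2, -0.07], TCP at [0.266, -0.566, 0.231] pointing down, gripper open.
Joint ranges: [-3.06, 3.06], [-0.79, 1.96], [0.05, 2.63], [-1.19, 4.34], [0.05, 2.64], [-2.94, 2.94]. Speed limits (rad/s): [2.79, 2.79, 3.14, 3.14, 3.14, 3.14].

### API

Orientations are given as a rotation vector (axis times angle).
In Python, from bench import arm gives the robot as it stands.
- The arm moves only by the shell command python3 -m creep 'ROWS' [FORCE]. ROWS is JSON, a list of rows, each a list of 3 entries, a list of its own where there are three numbers: the gripper command: -1 is shut, 1 is fully open, values between are in proportion, then the shift along the tool's x, y, z in m, then the turn about the tool's z in rad. A call has exactly 10 rows; each row is the pose to reach, as a shift and turn from the pose commanded when the call began, along the tool's axes at that moment; what a row does not reach only later rows make up. A row lasts 1/12 s, in which the tool goes at most 41.7 mm and 7.16 degrees, less where a joint would pass 70% of its speed; a pose out of reach is approached as far as the arm can. A call with a gripper value outside its range is refused whole. The fingers move at their own pace and stop on an object; FORCE is the grip in N (left out, the last holds). Time passes only in rows, so rows that repeat a pose let the fingers close, or fill a call up. It gives the time, the measured TCP pose, the force, the opening and the grip force at its end, in the units of the state.
- arm.read_state(): the state, without advancing time (a new reading comes with each control period).
- arm.read_camera(name): name is "scene" or "top"; returns (picture, depth): 400x640x3 uint8, red, green, blue; 400x640 float32, m along the optical axis (not along the pixel's ray), 0 where there is no reading.
- arm.camera_model(name): a dict with "fx", "fy", "cx", "cy" (pixels), "cam_to_world" (4x4, takes a point from camera to world coordinates). Camera axes: x right, y up, looking along -z (the intrinsics and any distortion apply to the point x, -y, -z); pixel columns grow to the right and rows downward; lengths in m; the calibration is good to about 2 mm. A picture is of the moment at which its call begins. camera_model takes no time and is no camera call.
- arm.job_done(): hands the job in; it is judged then, once.
The state is a dict: "time": time; "joint_pos": joint angles; "joint_velocities": joint speeds; "joint_torque": joint torques, N m; "tool_pos": TCP position; "ee_rot": TCP orientation; "wrist_force": force on the tool from outside, world axes, zero at the start; "torque": the same for the moment, N m; "finger_gap": finger opening in m; "finger_force": force on a finger pad.
Only numpy, scipy, OpenCV 4.12 (cv2) and the standard library are available. Lean on these libraries where they do the work, as an engineer would, in place of code of your own. Each camera call takes 0.05 s, during which the arm holds its last target. There are 200 camera calls.

## Working session

There is one attempt and no reset: what is moved stays moved. The work goes in short steps, Python scripts to look and compute and a shell command to move; the robot and the scene stay as the last step left them, time stands still between calls to the robot, and variables do not carry over. Pictures are saved under pics/ and viewed, at most 10 in all, crops included, and the job is handed in when it is done.

```bash
mkdir -p pics; ls; cat > h.py <<'E'
import numpy as np,cv2
from bench import arm
def ray(m,u,v):
    T=np.array(m["cam_to_world"]);p=np.array([(u-m["cx"])/m["fx"],-(v-m["cy"])/m["fy"],-1.])
    return T[:3,3],T[:3,:3]@p
def plane(m,u,v,z):
    o,d=ray(m,u,v);return o+d*(z-o[2])/d[2]
def cloud(m,D):
    T=np.array(m["cam_to_world"]);v,u=np.mgrid[:D.shape[0],:D.shape[1]]
    P=np.stack([(u-m["cx"])/m["fx"]*D,-(v-m["cy"])/m["fy"]*D,-D],-1)
    return P@T[:3,:3].T+T[:3,3]
E
python3 - <<'E'
from h import *
for n in("scene","top"):
    p,d=arm.read_camera(n);cv2.imwrite(f"pics/{n}0.png",p[:,:,::-1]);np.savez(f"{n}0.npz",p=p,d=d)
    m=arm.camera_model(n);print(n,{k:np.round(v,3).tolist() if not isinstance(v,str) else v for k,v in m.items()})
s=arm.read_state();print(s,arm.grip_depth)
E
```

```text
pics
scene {'fx': 474.872, 'fy': 474.872, 'cx': 326.974, 'cy': 194.278, 'cam_to_world': [[0.55, -0.472, 0.689, 1.397], [0.835, 0.332, -0.438, -0.541], [-0.022, 0.817, 0.577, 0.759], [0.0, 0.0, 0.0, 1.0]]}
top {'fx': 382.65, 'fy': 382.65, 'cx': 317.476, 'cy': 191.948, 'cam_to_world': [[-0.005, 0.997, -0.074, 0.475], [-1.0, -0.006, -0.013, -0.008], [-0.013, 0.074, 0.997, 1.215], [0.0, 0.0, 0.0, 1.0]]}
{'time': 0.1, 'joint_pos': array([-1.20067939e+00,  3.08917270e-01,  1.63504352e+00,  4.10687354e-05,
        1.19970962e+00, -6.96793742e-02]), 'joint_velocities': array([-0.00206245, -0.00043716, -0.00429264, -0.00098138, -0.00088012,
        0.00034851]), 'joint_torque': array([-1.28282450e-04, -4.16410124e+01, -2.77644002e+01, -1.12422283e-04,
        4.00627861e-03, -1.08548392e-05]), 'tool_pos': array([ 0.26582726, -0.56483502,  0.23016983]), 'ee_rot': array([-3.06393667e+00, -6.84804087e-01,  4.28733057e-04]), 'wrist_force': array([ 0.10865509,  0.03843837, -0.14118775]), 'torque': array([-0.00569038,  0.01039876, -0.00109458]), 'finger_force': 0.0, 'finger_gap': 0.08551799329501535} -0.0187
```

View pics/scene0.png

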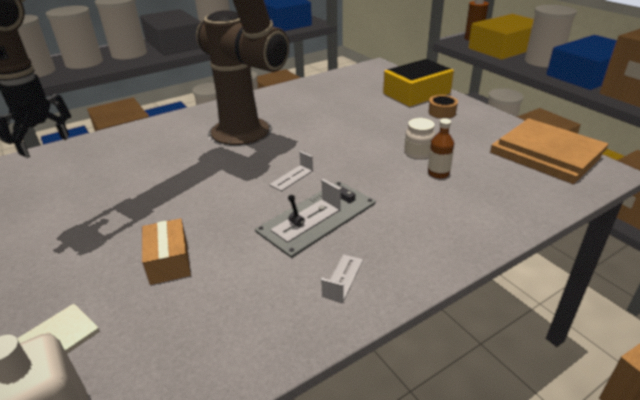

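View pics/top0.png

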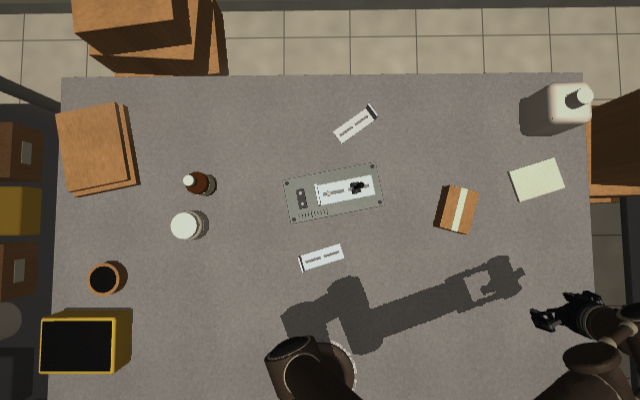

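The pictures show three angles that look like the bracket. In the top view they are at (355,123), (345,188) and (321,257). The one at (345,188) sits on the grey rail with the lever through it and is the largest, so it fits. I'll confirm it in one crop and measure.

```bash
python3 - <<'E'
from h import *
a=np.load("top0.npz");p=a["p"];d=a["d"];m=arm.camera_model("top")
b=np.load("scene0.npz");ms=arm.camera_model("scene")
c1=cv2.resize(p[150:235,270:395,::-1],(750,510)[:2],interpolation=cv2.INTER_CUBIC)
cv2.imwrite("pics/crop_top.png",c1)
c2=cv2.resize(b["p"][170:260,245:385,::-1],None,fx=5.5,fy=5.5,interpolation=cv2.INTER_CUBIC);cv2.imwrite("pics/crop_sc.png",c2)
P=cloud(m,d);print("bench z",np.median(P[230:250,390:420,2]))
# rail: pixels 150..235,270..395 not bench coloured / height
Z=P[...,2]; R=np.zeros(Z.shape,bool);R[150:235,270:395]=1
print(np.median(p[240:250,390:420].reshape(-1,3),0),p[170,350],p[185,290],Z[185,290],Z[195,302])
k=((Z>0.006)&R).astype(np.uint8);k=cv2.morphologyEx(k,cv2.MORPH_OPEN,np.ones((3,3)))
cs,_=cv2.findContours(k,0,2);c=max(cs,key=cv2.contourArea)
q=cv2.boxPoints(cv2.minAreaRect(c));print(cv2.contourArea(c),q)
W=np.array([plane(m,u,v,.012) for u,v in q]);print(W.round(4),W.mean(0))
for i in range(4):print(np.linalg.norm(W[i]-W[i-1]),(W[i]-W[i-1])[:2])
E
```

```text
bench z 7.261812159720105e-05
[130. 123. 115.] [127 126 115] [133 133 122] 0.00999355165673732 0.033588403820663526
4073.0 [[281.9231  179.61539]
 [375.19232 160.96155]
 [383.88464 204.4231 ]
 [290.61542 223.07693]]
[[ 0.6036  0.1194  0.012 ]
 [ 0.661  -0.1762  0.012 ]
 [ 0.5233 -0.2012  0.012 ]
 [ 0.4664  0.0918  0.012 ]] [ 0.56356306 -0.04152473  0.012     ]
0.13996046633096554 [0.1372227  0.02754747]
0.3010710456301668 [ 0.05744482 -0.29553996]
0.14002281218353918 [-0.13777193 -0.02500569]
0.29847117000473095 [-0.0568956   0.29299817]
```

View pics/crop_top.png

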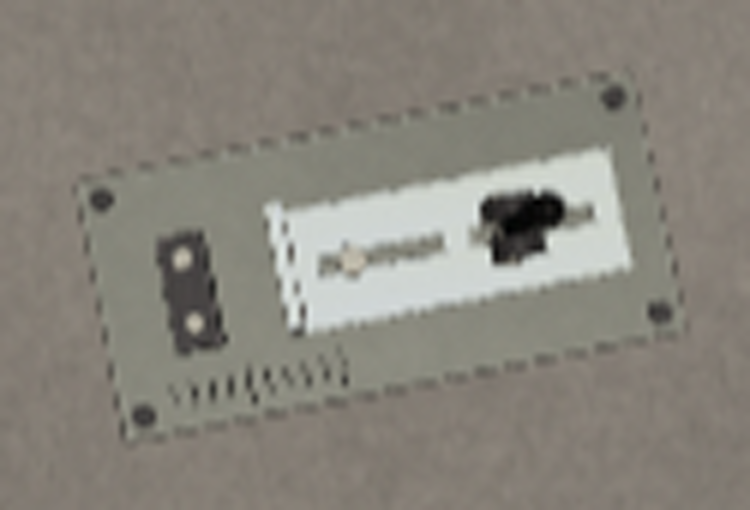

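View pics/crop_sc.png

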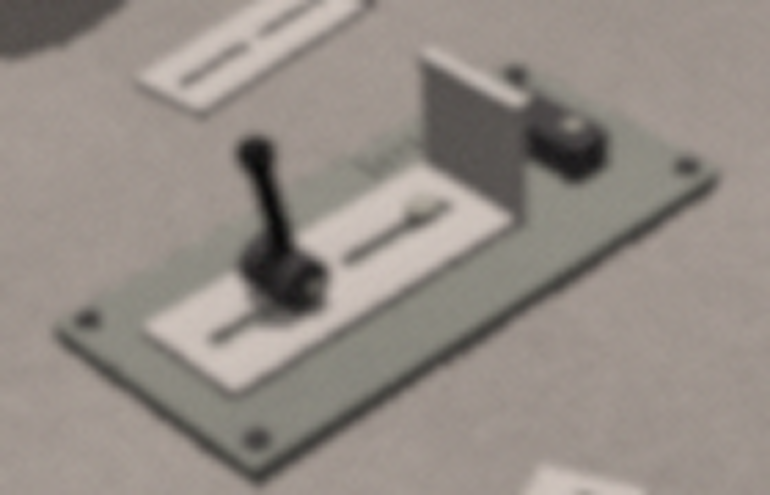

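The crops confirm it: the bracket on the rail, with its fence at crop (285,270), the stop at (190,290) and the lever at (520,220). Next I measure the rail screws, fence top, stop face and lever ball in the rail frame.

```bash
cat >> h.py <<'E'
C=np.array([.5636,-.0415]);YAW=.192
ex=np.array([np.cos(YAW),np.sin(YAW)]);ey=np.array([-np.sin(YAW),np.cos(YAW)])
def torail(w): w=np.asarray(w);return np.stack([(w[...,:2]-C)@ex,(w[...,:2]-C)@ey,w[...,2]],-1)
def toworld(r): return np.r_[C+r[0]*ex+r[1]*ey,r[2]]
E
python3 - <<'E'
from h import *
m=arm.camera_model("top");ms=arm.camera_model("scene")
a=np.load("top0.npz");b=np.load("scene0.npz")
# screws from crop pixels
for u,v in[(102,199),(613,97),(660,312),(144,416)]:
    w=plane(m,270+u/6-.4,150+v/6-.4,.012);print("screw",w.round(4),torail(w).round(4))
P=torail(cloud(m,a["d"]));Q=torail(cloud(ms,b["d"]))
for n,X,img in(("top",P,a["p"]),("scene",Q,b["p"])):
    reg=(abs(X[...,0])<.075)&(abs(X[...,1])<.155)
    for nm,lo,hi,y0,y1 in(("fence",.07,.092,-.05,.14),("stop",.027,.04,.06,.15),("ball",.085,.125,-.13,-.04),("fencewall",.03,.07,-.02,.06)):
        s=reg&(X[...,2]>lo)&(X[...,2]<hi)&(X[...,1]>y0)&(X[...,1]<y1)
        if s.sum():
            v,u=np.nonzero(s);print(n,nm,s.sum(),X[s].mean(0).round(4),X[s].min(0).round(4),X[s].max(0).round(4),u.mean().round(1),v.mean().round(1))
# dark masks / stop and bright mask fence in top view, plane-cast
def dark(img,m,box,z,th,nm):
    y0,y1,x0,x1=box;g=img.max(2);k=np.zeros(g.shape,np.uint8);k[y0:y1,x0:x1]=(g[y0:y1,x0:x1]<th)*255
    cs,_=cv2.findContours(k,0,2);c=max(cs,key=cv2.contourArea);(q)=cv2.boxPoints(cv2.minAreaRect(c))
    print(nm,cv2.contourArea(c));print(np.array([torail(plane(m,u,v,z)) for u,v in q]).round(4))
dark(a["p"],m,(185,212,293,312),.034,95,"stop")
E
```

```text
screw [0.5935 0.1046 0.012 ] [0.0572 0.1377 0.012 ]
screw [ 0.6458 -0.1651  0.012 ] [ 0.0571 -0.137   0.012 ]
screw [ 0.5322 -0.1879  0.012 ] [-0.0588 -0.1377  0.012 ]
screw [0.4793 0.0825 0.012 ] [-0.0591  0.1378  0.012 ]
top fence 55 [0.0001 0.0503 0.0817] [-0.0316  0.0468  0.0769] [0.0319 0.0538 0.0858] 316.9 193.5
top stop 152 [0.0004 0.1011 0.0343] [-0.0295  0.0891  0.0291] [0.0301 0.113  0.04  ] 301.0 197.7
top ball 34 [-0.0006 -0.0785  0.1069] [-0.0081 -0.0872  0.0851] [ 0.007  -0.0704  0.1162] 360.3 184.4
top fencewall 2 [-0.0184  0.0306  0.0458] [-0.0315  0.0139  0.0306] [-0.0052  0.0474  0.0609] 324.5 199.0
scene fence 114 [0.0003 0.0471 0.0778] [-0.0343  0.0422  0.0702] [0.0328 0.0546 0.0861] 330.0 185.5
scene stop 119 [0.0069 0.0987 0.0332] [-0.0328  0.0845  0.0272] [0.0307 0.1132 0.0389] 345.8 192.5
scene ball 62 [ 0.0012 -0.083   0.1021] [-0.0071 -0.0904  0.0852] [ 0.0088 -0.0736  0.1123] 291.0 199.4
scene fencewall 238 [0.0005 0.0459 0.0496] [-0.0351  0.0415  0.03  ] [0.0322 0.0512 0.07  ] 330.0 194.7
stop 137.0
[[ 0.028   0.1142  0.034 ]
 [ 0.028   0.088   0.034 ]
 [-0.0309  0.0879  0.034 ]
 [-0.0309  0.1139  0.034 ]]
```

The rail fit agrees with the screws. The fence centre is at rail y 0.050 and the stop face at 0.0885, so there are about 35 mm to slide.

```bash
cat >> h.py <<'E'
from scipy.spatial.transform import Rotation as Ro
def shift(rp):
    "tool-frame shift to rail point (z above bench), turn to tool x along rail x"
    s=arm.read_state();R=Ro.from_rotvec(s["ee_rot"]).as_matrix()
    d=R.T@(toworld(rp)-s["tool_pos"]);t=np.arctan2(R[1,0],R[0,0])-YAW
    print("shift",d.round(4),"turn",round(t,4),"rail",torail(s["tool_pos"]).round(4),"tilt",R[:,2].round(4))
def st():
    s=arm.read_state();F=s["wrist_force"];print(round(s["time"],2),"rail",torail(s["tool_pos"]).round(4),"Frail",np.r_[F[:2]@ex,F[:2]@ey,F[2]].round(2),"gap",round(s["finger_gap"],4),"ff",round(s["finger_force"],1))
E
python3 -c "
from h import *
shift([0,.05,.15]);shift([0,.05,.046])"
```

```text
shift [ 0.5045 -0.3951  0.0811] turn 0.2478 rail [-0.3922 -0.4569  0.2302] tilt [-7.e-04  2.e-03 -1.e+00]
shift [ 0.5045 -0.3949  0.1851] turn 0.2478 rail [-0.3922 -0.4569  0.2302] tilt [-7.e-04  2.e-03 -1.e+00]
```

```bash
python3 -m creep '[[1,[0.025,-0.02,0],0.025],[1,[0.05,-0.04,0],0.05],[1,[0.076,-0.06,0],0.075],[1,[0.101,-0.08,0],0.1],[1,[0.127,-0.1,0],0.125],[1,[0.152,-0.12,0],0.15],[1,[0.178,-0.14,0],0.175],[1,[0.203,-0.16,0],0.2],[1,[0.229,-0.18,0],0.225],[1,[0.254,-0.2,0],0.248]]' 20
python3 -c "
from h import *
shift([0,.05,.15])"
```

```text
time: 0.93
tool_pos: [0.4109, -0.2747, 0.2309]
ee_rot: [-3.127, -0.299, 0.001]
wrist_force: [-0.0, 0.8, 0.2]
finger_gap: 0.0855
finger_force: 0.0
shift [ 0.194 -0.25   0.081] turn -0.0016 rail [-0.1944 -0.1997  0.2309] tilt [-4.e-04  6.e-04 -1.e+00]
```

```bash
python3 -m creep '[[1,[0.024,-0.031,0.005],0],[1,[0.048,-0.062,0.01],0],[1,[0.073,-0.094,0.02],0],[1,[0.097,-0.125,0.03],0],[1,[0.121,-0.156,0.04],0],[1,[0.145,-0.187,0.05],0],[1,[0.17,-0.219,0.06],0],[1,[0.194,-0.25,0.07],0],[1,[0.194,-0.25,0.08],0],[1,[0.194,-0.25,0.08],0]]'
python3 -c "
from h import *
shift([0,.05,.048]);st()"
```

```text
time: 1.77
tool_pos: [0.5519, 0.008, 0.1486]
ee_rot: [-3.126, -0.307, 0.008]
wrist_force: [-0.9, -0.8, 0.1]
finger_gap: 0.0852
finger_force: 0.0
shift [0.0025 0.001  0.1005] turn 0.004 rail [-0.002   0.0509  0.1486] tilt [-5.2e-03  2.0e-04 -1.0e+00]
1.77 rail [-0.002   0.0509  0.1486] Frail [-1.01 -0.64  0.14] gap 0.0852 ff 0.0
```

Descend with the fingers open, then hold to settle.

```bash
python3 -m creep '[[1,[0,0.001,0.015],0],[1,[0,0.001,0.03],0],[1,[0,0.001,0.045],0],[1,[0,0.001,0.06],0],[1,[0,0.001,0.075],0],[1,[0,0.001,0.087],0],[1,[0,0.001,0.095],0],[1,[0,0.001,0.1],0],[1,[0,0.001,0.1],0],[1,[0,0.001,0.1],0]]'
python3 -c "
from h import *
shift([0,.05,.048]);st()
p,_=arm.read_camera('scene');cv2.imwrite('pics/g1.png',cv2.resize(p[110:270,230:430,::-1],None,fx=3.7,fy=3.7))"
```

```text
time: 2.6
tool_pos: [0.5539, 0.0047, 0.0515]
ee_rot: [3.127, 0.3, 0.0]
wrist_force: [-0.5, -0.1, 0.5]
finger_gap: 0.0852
finger_force: 0.0
shift [ 0.0007 -0.0028  0.0035] turn -0.0005 rail [-0.0007  0.0472  0.0515] tilt [ 2.e-04 -1.e-04 -1.e+00]
2.6 rail [-0.0007  0.0472  0.0515] Frail [-0.49  0.02  0.53] gap 0.0852 ff 0.0
```

View pics/g1.png

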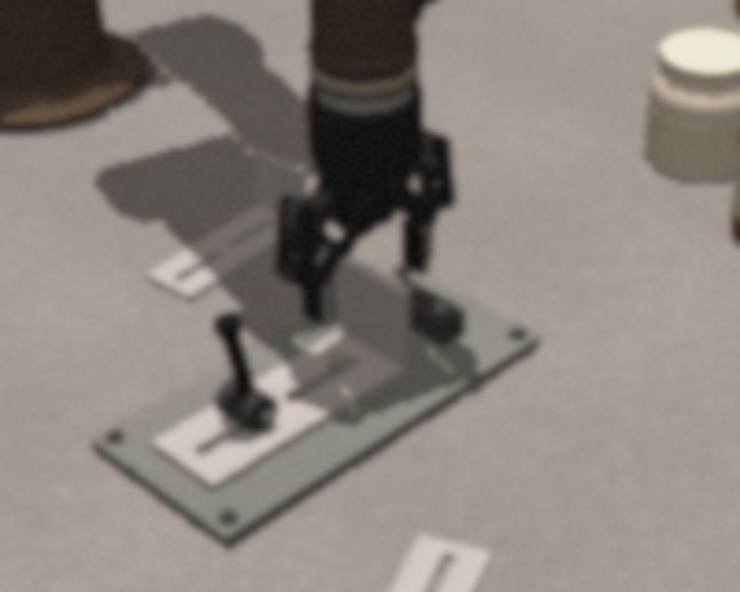

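The open fingers straddle the fence, at crop pixels (315,300) and (415,255), clear of the lever at (230,325). Now a 3 mm correction, then close.

```bash
python3 -m creep '[[1,[0,-0.003,0.002],0],[1,[0,-0.003,0.002],0],[-1,[0,-0.003,0.002],0],[-1,[0,-0.003,0.002],0],[-1,[0,-0.003,0.002],0],[-1,[0,-0.003,0.002],0],[-1,[0,-0.003,0.002],0],[-1,[0,-0.003,0.002],0],[-1,[0,-0.003,0.002],0],[-1,[0,-0.003,0.002],0]]' 25
python3 -c "
from h import *
shift([0,.05,.048]);st()"
```

```text
time: 3.48
tool_pos: [0.5532, 0.0081, 0.0493]
ee_rot: [-3.127, -0.3, -0.0]
wrist_force: [1.5, 0.4, -0.5]
finger_gap: 0.0077
finger_force: 27.3
shift [0.0008 0.0006 0.0013] turn -0.0004 rail [-0.0008  0.0506  0.0493] tilt [-0.e+00  3.e-04 -1.e+00]
3.48 rail [-0.0008  0.0506  0.0493] Frail [ 1.52  0.16 -0.49] gap 0.0077 ff 27.3
```

```bash
python3 -m creep '[[-1,[0,-0.003,0],0],[-1,[0,-0.007,0],0],[-1,[0,-0.011,0],0],[-1,[0,-0.015,0],0],[-1,[0,-0.019,0],0],[-1,[0,-0.022,0],0],[-1,[0,-0.025,0],0],[-1,[0,-0.027,0],0],[-1,[0,-0.028,0],0],[-1,[0,-0.028,0],0]]'
python3 -c "
from h import *
st()"
```

```text
time: 4.32
tool_pos: [0.5478, 0.0358, 0.0494]
ee_rot: [-3.127, -0.301, -0.0]
wrist_force: [-0.2, -2.2, 0.7]
finger_gap: 0.0075
finger_force: 27.3
4.32 rail [-0.0007  0.0789  0.0494] Frail [-0.62 -2.13  0.68] gap 0.0075 ff 27.3
```

```bash
python3 -m creep '[[-1,[0,-0.0003,0],0],[-1,[0,-0.0006,0],0],[-1,[0,-0.0009,0],0],[-1,[0,-0.0012,0],0],[-1,[0,-0.0015,0],0],[-1,[0,-0.0018,0],0],[-1,[0,-0.0021,0],0],[-1,[0,-0.0024,0],0],[-1,[0,-0.0027,0],0],[-1,[0,-0.003,0],0]]'
python3 -c "
from h import *
st()"
python3 -m creep '[[-1,[0,-0.0001,0],0],[-1,[0,-0.0002,0],0],[-1,[0,-0.0003,0],0],[-1,[0,-0.0004,0],0],[-1,[0,-0.0005,0],0],[-1,[0,-0.0006,0],0],[-1,[0,-0.0007,0],0],[-1,[0,-0.0008,0],0],[-1,[0,-0.0009,0],0],[-1,[0,-0.001,0],0]]'
python3 -c "
from h import *
st()"
```

```text
time: 5.15
tool_pos: [0.5473, 0.0383, 0.0493]
ee_rot: [3.127, 0.301, 0.0]
wrist_force: [0.3, -4.0, 0.9]
finger_gap: 0.0078
finger_force: 27.4
5.15 rail [-0.0007  0.0815  0.0493] Frail [-0.43 -3.95  0.86] gap 0.0078 ff 27.4
time: 5.98
tool_pos: [0.5471, 0.0393, 0.0493]
ee_rot: [3.127, 0.301, 0.0]
wrist_force: [0.6, -3.3, 3.3]
finger_gap: 0.0078
finger_force: 27.5
5.98 rail [-0.0007  0.0825  0.0493] Frail [-0.07 -3.38  3.34] gap 0.0078 ff 27.5
```

```bash
python3 -m creep '[[-1,[0,-0.0001,0],0],[-1,[0,-0.0002,0],0],[-1,[0,-0.0003,0],0],[-1,[0,-0.0004,0],0],[-1,[0,-0.0005,0],0],[-1,[0,-0.0006,0],0],[-1,[0,-0.0007,0],0],[-1,[0,-0.0008,0],0],[-1,[0,-0.0009,0],0],[-1,[0,-0.001,0],0]]'
python3 -c "
from h import *
st()"
```

```text
time: 6.82
tool_pos: [0.5469, 0.0403, 0.0493]
ee_rot: [3.127, 0.301, 0.0]
wrist_force: [0.2, -4.4, 1.6]
finger_gap: 0.0076
finger_force: 27.6
6.82 rail [-0.0007  0.0835  0.0493] Frail [-0.61 -4.35  1.57] gap 0.0076 ff 27.6
```

```bash
python3 -m creep '[[-1,[0,-0.0001,0],0],[-1,[0,-0.0002,0],0],[-1,[0,-0.0003,0],0],[-1,[0,-0.0004,0],0],[-1,[0,-0.0005,0],0],[-1,[0,-0.0006,0],0],[-1,[0,-0.0006,0],0],[-1,[0,-0.0006,0],0],[-1,[0,-0.0006,0],0],[-1,[0,-0.0006,0],0]]'
python3 -c "
from h import *
st()"
```

```text
time: 7.65
tool_pos: [0.5468, 0.0409, 0.0493]
ee_rot: [3.127, 0.301, 0.0]
wrist_force: [1.2, -4.9, 3.6]
finger_gap: 0.0073
finger_force: 27.7
7.65 rail [-0.0008  0.0841  0.0493] Frail [ 0.22 -5.04  3.62] gap 0.0073 ff 27.7
```

```bash
python3 -m creep '[[-1,[0,-0.0001,0],0],[-1,[0,-0.0002,0],0],[-1,[0,-0.0003,0],0],[-1,[0,-0.0004,0],0],[-1,[0,-0.0005,0],0],[-1,[0,-0.0005,0],0],[-1,[0,-0.0005,0],0],[-1,[0,-0.0005,0],0],[-1,[0,-0.0005,0],0],[-1,[0,-0.0005,0],0]]'
python3 -c "
from h import *
st()"
```

```text
time: 8.48
tool_pos: [0.5467, 0.0414, 0.0493]
ee_rot: [3.127, 0.301, 0.0]
wrist_force: [0.9, -5.6, 3.7]
finger_gap: 0.0077
finger_force: 27.7
8.48 rail [-0.0008  0.0846  0.0493] Frail [-0.2  -5.63  3.67] gap 0.0077 ff 27.7
```

```bash
python3 -m creep '[[-1,[0,-0.0001,0],0],[-1,[0,-0.0002,0],0],[-1,[0,-0.0003,0],0],[-1,[0,-0.0004,0],0],[-1,[0,-0.0005,0],0],[-1,[0,-0.0005,0],0],[-1,[0,-0.0005,0],0],[-1,[0,-0.0005,0],0],[-1,[0,-0.0005,0],0],[-1,[0,-0.0005,0],0]]'
python3 -c "
from h import *
st()"
```

```text
time: 9.32
tool_pos: [0.5466, 0.0419, 0.0493]
ee_rot: [3.127, 0.301, 0.0]
wrist_force: [0.7, -5.1, 3.9]
finger_gap: 0.0075
finger_force: 27.8
9.32 rail [-0.0007  0.0851  0.0493] Frail [-0.26 -5.11  3.87] gap 0.0075 ff 27.8
```

```bash
python3 -m creep '[[-1,[0,-0.0001,0],0],[-1,[0,-0.0002,0],0],[-1,[0,-0.0003,0],0],[-1,[0,-0.0004,0],0],[-1,[0,-0.0005,0],0],[-1,[0,-0.0005,0],0],[-1,[0,-0.0005,0],0],[-1,[0,-0.0005,0],0],[-1,[0,-0.0005,0],0],[-1,[0,-0.0005,0],0]]'
python3 -c "
from h import *
st()"
```

```text
time: 10.15
tool_pos: [0.5465, 0.0424, 0.0493]
ee_rot: [3.127, 0.301, 0.0]
wrist_force: [0.5, -5.3, 3.5]
finger_gap: 0.0078
finger_force: 27.8
10.15 rail [-0.0008  0.0856  0.0493] Frail [-0.51 -5.35  3.5 ] gap 0.0078 ff 27.8
```

```bash
python3 -m creep '[[-1,[0,-0.0001,0],0],[-1,[0,-0.0002,0],0],[-1,[0,-0.0003,0],0],[-1,[0,-0.0004,0],0],[-1,[0,-0.0005,0],0],[-1,[0,-0.0005,0],0],[-1,[0,-0.0005,0],0],[-1,[0,-0.0005,0],0],[-1,[0,-0.0005,0],0],[-1,[0,-0.0005,0],0]]'
python3 -c "
from h import *
st()"
```

```text
time: 10.98
tool_pos: [0.5464, 0.0428, 0.0493]
ee_rot: [3.127, 0.301, 0.0]
wrist_force: [0.8, -5.1, 5.3]
finger_gap: 0.0078
finger_force: 27.8
10.98 rail [-0.0008  0.0861  0.0493] Frail [-0.17 -5.18  5.27] gap 0.0078 ff 27.8
```

```bash
python3 -m creep '[[-1,[0,-0.0001,0],0],[-1,[0,-0.0002,0],0],[-1,[0,-0.0003,0],0],[-1,[0,-0.0004,0],0],[-1,[0,-0.0005,0],0],[-1,[0,-0.0005,0],0],[-1,[0,-0.0005,0],0],[-1,[0,-0.0005,0],0],[-1,[0,-0.0005,0],0],[-1,[0,-0.0005,0],0]]'
python3 -c "
from h import *
st()
p,d=arm.read_camera('top');m=arm.camera_model('top')
P=torail(cloud(m,d))
k=(abs(P[...,0])<.075)&(abs(P[...,1])<.15)
for lo,hi,a,b in((.029,.04,.085,.15),(.076,.088,.06,.1)):
  s=k&(P[...,2]>lo)&(P[...,2]<hi)&(P[...,1]>a)&(P[...,1]<b);print(s.sum(),P[s].min(0),P[s].max(0))
cv2.imwrite('pics/t2.png',cv2.resize(p[160:225,280:380,::-1],None,fx=8,fy=8,interpolation=cv2.INTER_CUBIC))"
```

```text
time: 11.82
tool_pos: [0.5464, 0.0431, 0.0493]
ee_rot: [3.127, 0.301, 0.0]
wrist_force: [0.4, -6.7, 3.7]
finger_gap: 0.0077
finger_force: 27.8
11.82 rail [-0.0007  0.0864  0.0493] Frail [-0.9  -6.65  3.69] gap 0.0077 ff 27.8
3 [-0.02791756  0.10667643  0.03435422] [-0.02690412  0.11250219  0.03870994]Traceback (most recent call last):
  File "<string>", line 8, in <module>
    s=k&(P[...,2]>lo)&(P[...,2]<hi)&(P[...,1]>a)&(P[...,1]<b);print(s.sum(),P[s].min(0),P[s].max(0))
                                                                            ~~~~~~~~^^^
    return umr_minimum(a, axis, None, out, keepdims, initial, where)
ValueError: zero-size array to reduction operation minimum which has no identity
```

```bash
python3 -m creep '[[-1,[0,-0.0001,0],0],[-1,[0,-0.0002,0],0],[-1,[0,-0.0003,0],0],[-1,[0,-0.0004,0],0],[-1,[0,-0.0004,0],0],[-1,[0,-0.0004,0],0],[-1,[0,-0.0004,0],0],[-1,[0,-0.0004,0],0],[-1,[0,-0.0004,0],0],[-1,[0,-0.0004,0],0]]'
python3 -c "
from h import *
st()"
```

```text
time: 12.7
tool_pos: [0.5464, 0.0432, 0.0493]
ee_rot: [3.126, 0.301, 0.0]
wrist_force: [1.4, -6.3, 4.2]
finger_gap: 0.0077
finger_force: 27.8
12.7 rail [-0.0008  0.0864  0.0493] Frail [ 0.18 -6.45  4.21] gap 0.0077 ff 27.8
```

```bash
python3 -m creep '[[-1,[0,-0.0001,0],0],[-1,[0,-0.0002,0],0],[-1,[0,-0.0003,0],0],[-1,[0,-0.0004,0],0],[-1,[0,-0.0005,0],0],[-1,[0,-0.0005,0],0],[-1,[0,-0.0005,0],0],[-1,[0,-0.0005,0],0],[-1,[0,-0.0005,0],0],[-1,[0,-0.0005,0],0]]'
python3 -c "
from h import *
st()"
```

```text
time: 13.53
tool_pos: [0.5464, 0.0432, 0.0493]
ee_rot: [3.125, 0.301, 0.001]
wrist_force: [1.1, -8.2, 4.0]
finger_gap: 0.0073
finger_force: 27.8
13.53 rail [-0.0007  0.0864  0.0493] Frail [-0.52 -8.23  4.02] gap 0.0073 ff 27.8
```

The tool has stopped at y 0.0864 while the force builds at about 3 N/mm, so the fence is on the stop. A touch more for a proper gentle press.

```bash
python3 -m creep '[[-1,[0,-0.0002,0],0],[-1,[0,-0.0004,0],0],[-1,[0,-0.0006,0],0],[-1,[0,-0.0008,0],0],[-1,[0,-0.0008,0],0],[-1,[0,-0.0008,0],0],[-1,[0,-0.0008,0],0],[-1,[0,-0.0008,0],0],[-1,[0,-0.0008,0],0],[-1,[0,-0.0008,0],0]]'
python3 -c "
from h import *
st()"
```

```text
time: 14.37
tool_pos: [0.5464, 0.0433, 0.0493]
ee_rot: [3.124, 0.302, 0.001]
wrist_force: [2.0, -9.6, 3.4]
finger_gap: 0.0077
finger_force: 27.7
14.37 rail [-0.0007  0.0865  0.0493] Frail [ 0.11 -9.84  3.36] gap 0.0077 ff 27.7
```

Relax the press, leaving the fence held by friction, then open.

```bash
python3 -m creep '[[-1,[0,0.0008,0],0],[-1,[0,0.0016,0],0],[-1,[0,0.0024,0],0],[-1,[0,0.0024,0],0],[1,[0,0.0024,0],0],[1,[0,0.0024,0],0],[1,[0,0.0024,0],0],[1,[0,0.0024,0],0],[1,[0,0.0024,0],0],[1,[0,0.0024,0],0]]'
python3 -c "
from h import *
st();shift([0,.0865,.15])"
```

```text
time: 15.2
tool_pos: [0.546, 0.0429, 0.049]
ee_rot: [-3.127, -0.301, 0.001]
wrist_force: [-0.3, -0.5, 0.7]
finger_gap: 0.079
finger_force: 0.0
15.2 rail [-0.0011  0.0862  0.049 ] Frail [-0.41 -0.47  0.73] gap 0.079 ff 0.0
shift [ 0.0011 -0.0003 -0.101 ] turn -0.0002 rail [-0.0011  0.0862  0.049 ] tilt [-8.e-04  3.e-04 -1.e+00]
```

```bash
python3 -m creep '[[1,[0,0,-0.02],0],[1,[0,0,-0.05],0],[1,[0,0,-0.08],0],[1,[0,0,-0.11],0],[1,[0,0,-0.12],-0.12],[1,[0,0.02,-0.12],-0.24],[1,[0,0.04,-0.12],-0.36],[1,[0,0.06,-0.12],-0.48],[1,[0,0.08,-0.12],-0.6],[1,[0,0.1,-0.12],-0.72]]'
python3 - <<'E'
from h import *
m=arm.camera_model("top");ms=arm.camera_model("scene")
def tri(a,b):
    o1,d1=ray(m,*a);o2,d2=ray(ms,*b);A=np.c_[d1,-d2];t=np.linalg.lstsq(A,o2-o1,rcond=None)[0]
    p,q=o1+t[0]*d1,o2+t[1]*d2;return torail((p+q)/2).round(4),np.linalg.norm(p-q).round(4)
print(tri((270+545/6-.4,150+208/6-.4),(245+256/5.5-.4,170+155/5.5-.4)))
# ball from the darkest upper blob, top view
a=np.load("top0.npz");g=a["p"].max(2)
print(g[176:196,348:370])
st();shift([0,-.077,.16])
E
```

```text
time: 16.03
tool_pos: [0.5655, -0.0562, 0.1693]
ee_rot: [-2.816, -1.392, -0.0]
wrist_force: [0.7, -0.1, -0.3]
finger_gap: 0.0852
finger_force: 0.0
(array([-0.0006, -0.0798,  0.1044]), np.float64(0.0015))
[[131 130 130 129 128 128 129 129 131 132 143 154 133 157 183 189 196 197
  199 212 212 213]
 [129 130 131 129 130 142 156 155 169 182 190 196 185 198 212 212 212 211
  212 213 212 212]
 [142 155 157 158 183 188 198 196 204 210 212 212 213 212 212 213 212 211
  212 213 212 212]
 [189 196 196 197 212 211 212 212 211 212 212 212 212 213 212 213 211 212
  213 212 213 212]
 [211 212 213 212 212 212 212 213 211 213 213 213 212 212 212 213 212 213
  212 212 212 212]
 [211 213 213 213 204 194 195 194 176 173 159 212 165 166 188 213 213 212
  213 211 214 212]
 [213 212 211 153 147 124 125 125  95  90  62 145  66  67 106 166 213 212
  212 213 212 212]
 [211 211 146  51  67  51  61  63  53  36  26  11  15  17  17  72 186 213
  212 194 194 212]
 [212 210  51  36  44  48  56  65  42  15  10  15  15  32  16  23 139 168
  174 153 139 212]
 [212 211  56  34  42  48  41  43  18  11   7  14  14  30  
[... 451 characters left out ...]
  45  62 213 213 213 213 212
  212 212 212 213]
 [198 198 196 166  30  41  47  51  68  61  45  39  63 189 213 213 213 212
  212 213 212 213]
 [213 213 213 210  28  38  43  77  57  90 124 163 170 195 212 213 214 212
  213 213 212 212]
 [212 213 212 210  63  59  80 115  93 178 195 213 213 212 212 212 213 213
  213 213 214 212]
 [213 213 213 212 171 169 176 181 179 212 213 213 213 212 213 213 212 213
  213 212 212 213]
 [212 213 213 213 212 213 213 214 213 213 213 212 213 213 213 212 213 212
  212 195 194 195]]
16.03 rail [-0.001  -0.0148  0.1693] Frail [ 0.65 -0.19 -0.33] gap 0.0852 ff 0.0
shift [-0.0406  0.0472  0.0093] turn 0.7258 rail [-0.001  -0.0148  0.1693] tilt [ 0.e+00  3.e-04 -1.e+00]
```

```bash
python3 -m creep '[[1,[-0.01,0.012,0],-0.12],[1,[-0.02,0.024,0],-0.24],[1,[-0.03,0.036,0],-0.36],[1,[-0.04,0.047,0],-0.48],[1,[-0.042,0.049,0],-0.6],[1,[-0.042,0.049,0],-0.72],[1,[-0.042,0.049,0],-0.84],[1,[-0.042,0.049,0],-0.845],[1,[-0.042,0.049,0],-0.845],[1,[-0.042,0.049,0],-0.845]]'
python3 - <<'E'
from h import *
st();shift([0,-.079,.085])
E
```

```text
time: 16.87
tool_pos: [0.5784, -0.1185, 0.1692]
ee_rot: [-2.008, -2.416, 0.0]
wrist_force: [-0.1, -0.2, 0.3]
finger_gap: 0.0848
finger_force: 0.0
16.87 rail [-0.0002 -0.0784  0.1692] Frail [-0.11 -0.18  0.26] gap 0.0848 ff 0.0
shift [-0.0006  0.0002  0.0842] turn 1.5624 rail [-0.0002 -0.0784  0.1692] tilt [-2.e-04  1.e-04 -1.e+00]
```

```bash
python3 -m creep '[[1,[0,0,0.02],0],[1,[0,0,0.04],0],[1,[0,0,0.06],0],[1,[0,0,0.075],0],[1,[0,0,0.084],0],[1,[0,0,0.084],0],[1,[0,0,0.084],0],[1,[0,0,0.084],0],[1,[0,0,0.084],0],[1,[0,0,0.084],0]]' 20
python3 - <<'E'
from h import *
st();shift([0,-.079,.085])
for n,b in(("scene",(130,270,220,390)),("top",(150,235,270,395))):
    p,_=arm.read_camera(n);cv2.imwrite(f'pics/b_{n}.png',cv2.resize(p[b[0]:b[1],b[2]:b[3],::-1],None,fx=4.4,fy=4.4,interpolation=cv2.INTER_CUBIC))
E
```

```text
time: 17.7
tool_pos: [0.5796, -0.119, 0.0867]
ee_rot: [2.004, 2.416, 0.002]
wrist_force: [-0.3, -0.2, -0.6]
finger_gap: 0.0855
finger_force: 0.0
17.7 rail [ 0.0009 -0.0791  0.0867] Frail [-0.31 -0.16 -0.55] gap 0.0855 ff 0.0
shift [ 0.0001 -0.0009  0.0017] turn 1.5646 rail [ 0.0009 -0.0791  0.0867] tilt [ 2.5e-03 -7.0e-04 -1.0e+00]
```

View pics/b_scene.png

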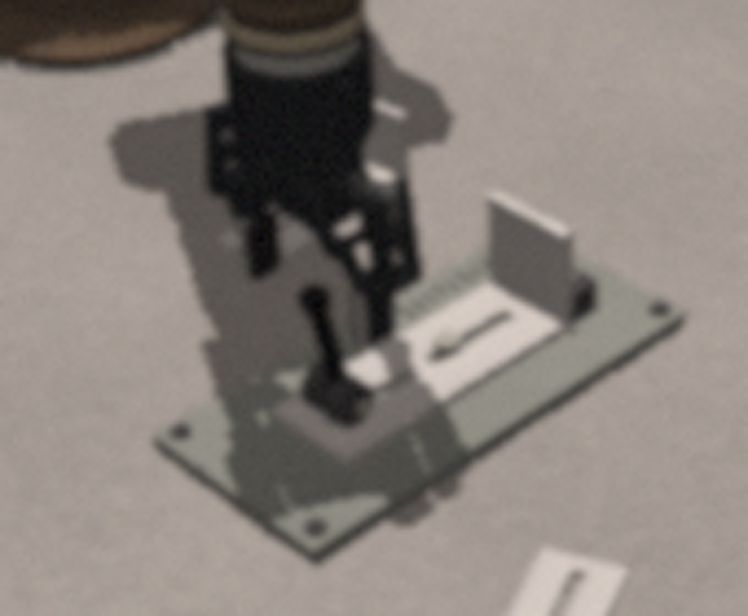

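The fence sits against the stop at crop (575,290), and the fingers straddle the ball at (315,300). Close on the ball with 20 N.

```bash
python3 -m creep '[[-1,[0,-0.001,0.001],0],[-1,[0,-0.001,0.001],0],[-1,[0,-0.001,0.001],0],[-1,[0,-0.001,0.001],0],[-1,[0,-0.001,0.001],0],[-1,[0,-0.001,0.001],0],[-1,[0,-0.001,0.001],0],[-1,[0,-0.001,0.001],0],[-1,[0,-0.001,0.001],0],[-1,[0,-0.001,0.001],0]]' 20
python3 - <<'E'
from h import *
st();shift([0,-.079,.085])
E
```

```text
time: 18.63
tool_pos: [0.5777, -0.1189, 0.0844]
ee_rot: [2.005, 2.418, 0.0]
wrist_force: [-0.5, 0.4, -0.0]
finger_gap: 0.016
finger_force: 19.5
18.63 rail [-0.001  -0.0786  0.0844] Frail [-0.38  0.47 -0.01] gap 0.016 ff 19.5
shift [-0.0004  0.001  -0.0006] turn 1.5648 rail [-0.001  -0.0786  0.0844] tilt [ 3.e-04 -0.e+00 -1.e+00]
```

```bash
cat >> h.py <<'E'
def lev():
    from time import sleep
    s=arm.read_state();F=s["wrist_force"];r=torail(s["tool_pos"])
    th=np.arctan2(-.065-r[1],r[2]+.0205-.0315);Fy=F[:2]@ey
    print("t",round(s["time"],2),"theta",th.round(3),"R",np.hypot(-.065-r[1],r[2]+.0205-.0315).round(4),"push",(Fy*np.cos(th)+F[2]*np.sin(th)).round(2),"radial",(-Fy*np.sin(th)+F[2]*np.cos(th)).round(2),"Fx",(F[:2]@ex).round(2),"gap",round(s["finger_gap"],4),"r",r.round(4))
E
python3 -c "
from h import *
lev()"
python3 -m creep '[[-1,[-0.0007,0,0.0001],0],[-1,[-0.0015,0,0.0003],0],[-1,[-0.0022,0,0.0005],0],[-1,[-0.0029,0,0.0007],0],[-1,[-0.0036,0,0.0009],0],[-1,[-0.0044,0,0.0011],0],[-1,[-0.0051,0,0.0012],0],[-1,[-0.0058,0,0.0014],0],[-1,[-0.0065,0,0.0016],0],[-1,[-0.0073,0,0.0018],0]]'
python3 -c "
from h import *
lev()"
```

```text
t 18.63 theta 0.184 R 0.0746 push 0.46 radial -0.1 Fx -0.38 gap 0.016 r [-0.001  -0.0786  0.0844]
time: 19.47
tool_pos: [0.5789, -0.126, 0.0824]
ee_rot: [-2.006, -2.418, -0.0]
wrist_force: [-0.4, 1.8, 1.0]
finger_gap: 0.0162
finger_force: 19.5
t 19.47 theta 0.285 R 0.0744 push 2.04 radial 0.4 Fx -0.02 gap 0.0162 r [-0.0011 -0.0859  0.0824]
```

```bash
python3 -m creep '[[-1,[-0.0005,0,0.0001],0],[-1,[-0.001,0,0.0003],0],[-1,[-0.0015,0,0.0004],0],[-1,[-0.002,0,0.0006],0],[-1,[-0.0025,0,0.0008],0],[-1,[-0.003,0,0.0009],0],[-1,[-0.0035,0,0.0011],0],[-1,[-0.004,0,0.0013],0],[-1,[-0.0043,0,0.0014],0],[-1,[-0.0043,0,0.0014],0]]'
python3 -c "
from h import *
lev()"
```

```text
time: 20.3
tool_pos: [0.5796, -0.1303, 0.081]
ee_rot: [-2.006, -2.418, 0.0]
wrist_force: [0.6, 2.3, 0.3]
finger_gap: 0.0162
finger_force: 19.5
t 20.3 theta 0.346 R 0.0744 push 2.07 radial -0.48 Fx 1.02 gap 0.0162 r [-0.0012 -0.0903  0.081 ]
```

```bash
python3 -m creep '[[-1,[-0.0005,0,0.0002],0],[-1,[-0.001,0,0.0004],0],[-1,[-0.0015,0,0.0006],0],[-1,[-0.002,0,0.0008],0],[-1,[-0.0025,0,0.001],0],[-1,[-0.003,0,0.0012],0],[-1,[-0.0035,0,0.0014],0],[-1,[-0.004,0,0.0016],0],[-1,[-0.0042,0,0.0017],0],[-1,[-0.0042,0,0.0017],0]]'
python3 -c "
from h import *
lev()"
```

```text
time: 21.13
tool_pos: [0.5804, -0.1345, 0.0793]
ee_rot: [-2.006, -2.418, 0.0]
wrist_force: [-0.3, 2.4, -1.0]
finger_gap: 0.0163
finger_force: 19.5
t 21.13 theta 0.407 R 0.0744 push 1.84 radial -1.83 Fx 0.16 gap 0.0163 r [-0.0012 -0.0945  0.0793]
```

```bash
python3 -m creep '[[-1,[-0.0005,0,0.0002],0],[-1,[-0.001,0,0.0004],0],[-1,[-0.0015,0,0.0007],0],[-1,[-0.002,0,0.0009],0],[-1,[-0.0025,0,0.0011],0],[-1,[-0.003,0,0.0014],0],[-1,[-0.0035,0,0.0016],0],[-1,[-0.004,0,0.0018],0],[-1,[-0.0041,0,0.0018],0],[-1,[-0.0041,0,0.0018],0]]'
python3 -c "
from h import *
lev()"
```

```text
time: 21.97
tool_pos: [0.5812, -0.1385, 0.0775]
ee_rot: [-2.006, -2.418, -0.0]
wrist_force: [-0.1, 2.2, -0.2]
finger_gap: 0.0161
finger_force: 19.5
t 21.97 theta 0.467 R 0.0745 push 1.85 radial -1.19 Fx 0.36 gap 0.0161 r [-0.0013 -0.0986  0.0775]
```

```bash
python3 -m creep '[[-1,[-0.0005,0,0.0003],0],[-1,[-0.001,0,0.0005],0],[-1,[-0.0015,0,0.0008],0],[-1,[-0.002,0,0.0011],0],[-1,[-0.0025,0,0.0013],0],[-1,[-0.003,0,0.0016],0],[-1,[-0.0035,0,0.0019],0],[-1,[-0.004,0,0.0022],0],[-1,[-0.004,0,0.0022],0],[-1,[-0.004,0,0.0022],0]]'
python3 -c "
from h import *
lev()"
```

```text
time: 22.8
tool_pos: [0.582, -0.1424, 0.0755]
ee_rot: [2.005, 2.418, 0.0]
wrist_force: [-0.6, 3.4, 3.2]
finger_gap: 0.016
finger_force: 19.6
t 22.8 theta 0.527 R 0.0747 push 4.59 radial 1.03 Fx 0.11 gap 0.016 r [-0.0011 -0.1026  0.0755]
```

The cam is biting. Smaller steps now.

```bash
python3 -m creep '[[-1,[-0.0003,0,0.0002],0],[-1,[-0.0006,0,0.0004],0],[-1,[-0.0009,0,0.0006],0],[-1,[-0.0012,0,0.0007],0],[-1,[-0.0015,0,0.0009],0],[-1,[-0.0018,0,0.0011],0],[-1,[-0.002,0,0.0012],0],[-1,[-0.002,0,0.0012],0],[-1,[-0.002,0,0.0012],0],[-1,[-0.002,0,0.0012],0]]'
python3 -c "
from h import *
lev()"
```

```text
time: 23.63
tool_pos: [0.5825, -0.1446, 0.0743]
ee_rot: [2.005, 2.418, 0.0]
wrist_force: [-0.4, 2.4, 4.6]
finger_gap: 0.016
finger_force: 19.7
t 23.63 theta 0.561 R 0.0748 push 4.54 radial 2.63 Fx 0.12 gap 0.016 r [-0.0011 -0.1048  0.0743]
```

```bash
cat >> h.py <<'E'
def lava(n=8):
    L=[]
    for _ in range(n):
        arm.read_camera("top");L.append(arm.read_state()["wrist_force"])
    F=np.mean(L,0);r=torail(arm.read_state()["tool_pos"]);th=np.arctan2(-.065-r[1],r[2]+.0205-.0315);Fy=F[:2]@ey
    print("AVG theta",th.round(3),"push",(Fy*np.cos(th)+F[2]*np.sin(th)).round(2),"radial",(-Fy*np.sin(th)+F[2]*np.cos(th)).round(2),"sd",np.std(L,0).round(2))
E
python3 -c "
from h import *
lava()"
python3 -m creep '[[-1,[-0.0002,0,0.0001],0],[-1,[-0.0004,0,0.0003],0],[-1,[-0.0006,0,0.0004],0],[-1,[-0.0008,0,0.0005],0],[-1,[-0.001,0,0.0006],0],[-1,[-0.0012,0,0.0007],0],[-1,[-0.0013,0,0.0009],0],[-1,[-0.0013,0,0.0009],0],[-1,[-0.0013,0,0.0009],0],[-1,[-0.0013,0,0.0009],0]]'
python3 -c "
from h import *
lava()"
```

```text
AVG theta 0.56 push 4.59 radial 2.7 sd [0.53 0.19 0.56]
time: 24.87
tool_pos: [0.5827, -0.1455, 0.0737]
ee_rot: [2.006, 2.418, 0.0]
wrist_force: [-0.3, 2.7, 6.3]
finger_gap: 0.0162
finger_force: 19.9
AVG theta 0.577 push 6.2 radial 3.77 sd [0.45 0.57 0.56]
```

```bash
python3 -m creep '[[-1,[-0.0003,0,0.0002],0],[-1,[-0.0006,0,0.0004],0],[-1,[-0.0009,0,0.0006],0],[-1,[-0.0012,0,0.0008],0],[-1,[-0.0015,0,0.001],0],[-1,[-0.0018,0,0.0012],0],[-1,[-0.002,0,0.0013],0],[-1,[-0.002,0,0.0013],0],[-1,[-0.002,0,0.0013],0],[-1,[-0.002,0,0.0013],0]]'
python3 -c "
from h import *
lava()"
```

```text
time: 26.1
tool_pos: [0.5832, -0.1473, 0.0726]
ee_rot: [2.006, 2.418, 0.001]
wrist_force: [-0.8, 4.6, 7.4]
finger_gap: 0.0164
finger_force: 20.0
AVG theta 0.606 push 6.88 radial 4.01 sd [0.35 0.27 0.7 ]
```

```bash
python3 -m creep '[[-1,[-0.0002,0,0.0001],0],[-1,[-0.0004,0,0.0002],0],[-1,[-0.0006,0,0.0004],0],[-1,[-0.0008,0,0.0005],0],[-1,[-0.001,0,0.0006],0],[-1,[-0.0012,0,0.0008],0],[-1,[-0.0014,0,0.0009],0],[-1,[-0.0014,0,0.0009],0],[-1,[-0.0014,0,0.0009],0],[-1,[-0.0014,0,0.0009],0]]'
python3 -c "
from h import *
lava();lev()
p,_=arm.read_camera('scene');cv2.imwrite('pics/c1.png',cv2.resize(p[150:260,240:390,::-1],None,fx=5,fy=5,interpolation=cv2.INTER_CUBIC))"
```

```text
time: 27.33
tool_pos: [0.5833, -0.1485, 0.0718]
ee_rot: [-2.006, -2.417, -0.001]
wrist_force: [-0.3, 3.9, 8.2]
finger_gap: 0.0162
finger_force: 20.1
AVG theta 0.624 push 8.18 radial 4.2 sd [0.46 0.49 0.46]
t 27.73 theta 0.624 R 0.0749 push 8.55 radial 4.02 Fx -0.47 gap 0.016 r [-0.001  -0.1088  0.0718]
```

View pics/c1.png

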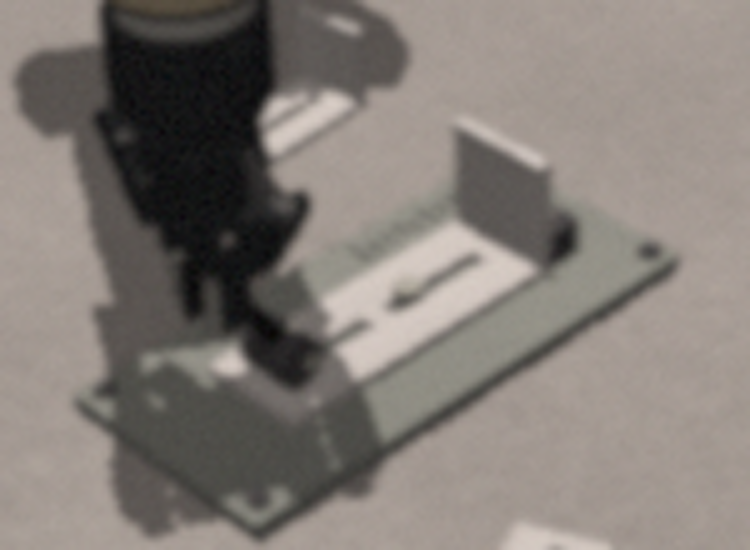

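The bracket is still at the stop at crop (560,235), and the lever is gripped at (240,330). The push is 8.2 N, so one more step to the middle of the hand-tight range.

```bash
python3 -m creep '[[-1,[-0.0003,0,0.0002],0],[-1,[-0.0006,0,0.0004],0],[-1,[-0.0009,0,0.0006],0],[-1,[-0.0012,0,0.0008],0],[-1,[-0.0015,0,0.001],0],[-1,[-0.0017,0,0.0012],0],[-1,[-0.0017,0,0.0012],0],[-1,[-0.0017,0,0.0012],0],[-1,[-0.0017,0,0.0012],0],[-1,[-0.0017,0,0.0012],0]]'
python3 -c "
from h import *
lava()"
```

```text
time: 28.62
tool_pos: [0.5837, -0.1501, 0.0708]
ee_rot: [-2.005, -2.418, -0.001]
wrist_force: [-0.2, 4.7, 8.9]
finger_gap: 0.0161
finger_force: 20.1
AVG theta 0.65 push 9.02 radial 4.65 sd [0.37 0.37 0.46]
```

```bash
python3 -m creep '[[-1,[-0.0003,0,0.0002],0],[-1,[-0.0006,0,0.0004],0],[-1,[-0.0009,0,0.0006],0],[-1,[-0.0012,0,0.0008],0],[-1,[-0.0015,0,0.001],0],[-1,[-0.0017,0,0.0012],0],[-1,[-0.0017,0,0.0012],0],[-1,[-0.0017,0,0.0012],0],[-1,[-0.0017,0,0.0012],0],[-1,[-0.0017,0,0.0012],0]]'
python3 -c "
from h import *
lava()"
```

```text
time: 29.85
tool_pos: [0.584, -0.1516, 0.0697]
ee_rot: [-2.005, -2.417, -0.002]
wrist_force: [-1.8, 4.2, 10.3]
finger_gap: 0.0163
finger_force: 20.3
AVG theta 0.674 push 10.23 radial 4.63 sd [0.3  0.45 0.58]
```

```bash
python3 -m creep '[[1,[0,0,0],0],[1,[0,0,0],0],[1,[0,0,0],0],[1,[0,0,0],0],[1,[0,0,0],0],[1,[0,0,-0.02],0],[1,[0,0,-0.05],0],[1,[0,0,-0.08],0],[1,[0,0,-0.11],0],[1,[0,0,-0.14],0]]'
python3 -m creep '[[1,[-0.03,0,-0.02],0],[1,[-0.06,0,-0.04],0],[1,[-0.09,0,-0.04],0],[1,[-0.12,0,-0.04],0],[1,[-0.15,0,-0.04],0],[1,[-0.18,0,-0.04],0],[1,[-0.18,0,-0.04],0],[1,[-0.18,0,-0.04],0],[1,[-0.18,0,-0.04],0],[1,[-0.18,0,-0.04],0]]'
python3 - <<'E'
from h import *
st()
for n in("top","scene"):
    p,d=arm.read_camera(n);m=arm.camera_model(n);X=torail(cloud(m,d))
    reg=(abs(X[...,0])<.03)
    for nm,lo,hi,y0,y1 in(("fence",.072,.092,.03,.12),("stop",.027,.04,.085,.15),("lever",.05,.11,-.15,-.05)):
        s=reg&(X[...,2]>lo)&(X[...,2]<hi)&(X[...,1]>y0)&(X[...,1]<y1)
        if s.any():print(n,nm,s.sum(),X[s].mean(0).round(4),X[s].min(0).round(4),X[s].max(0).round(4))
    if n=="scene":cv2.imwrite('pics/f.png',cv2.resize(p[150:260,240:390,::-1],None,fx=5,fy=5,interpolation=cv2.INTER_CUBIC))
E
```

```text
time: 31.08
tool_pos: [0.5833, -0.1524, 0.2095]
ee_rot: [-2.005, -2.417, 0.001]
wrist_force: [0.3, -0.5, -0.0]
finger_gap: 0.0858
finger_force: 0.0
time: 31.92
tool_pos: [0.6168, -0.328, 0.2483]
ee_rot: [-2.004, -2.418, -0.0]
wrist_force: [-0.6, -0.4, 1.0]
finger_gap: 0.0849
finger_force: 0.0
31.92 rail [-0.0024 -0.2914  0.2483] Frail [-0.63 -0.32  1.03] gap 0.0849 ff 0.0
top fence 55 [-0.0001  0.085   0.0819] [-0.0284  0.0811  0.0768] [0.0293 0.0889 0.0852]
top stop 136 [-1.000e-04  1.021e-01  3.450e-02] [-0.0291  0.0909  0.0283] [0.0296 0.113  0.0397]
top lever 72 [-0.0001 -0.0955  0.0825] [-0.0076 -0.1154  0.0524] [ 0.0075 -0.0709  0.1033]
scene fence 88 [0.0015 0.0821 0.0789] [-0.03    0.0765  0.0722] [0.0294 0.0907 0.0838]
scene stop 30 [0.0238 0.1024 0.0325] [0.0086 0.0853 0.0271] [0.0295 0.1131 0.0388]
scene lever 101 [ 0.0015 -0.1006  0.0799] [-0.0069 -0.1173  0.0508] [ 0.0066 -0.0745  0.102 ]
```

View pics/f.png

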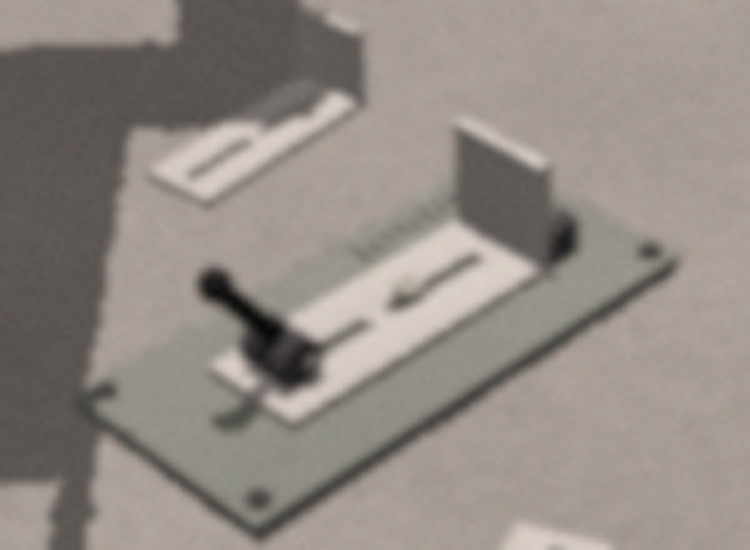

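The last picture shows the fence against the stop at crop (555,235) and the lever tilted away at (215,285), with the arm clear. The seen lever angle is about 0.6 rad from upright. With the bite near 0.5 and about 100 N/rad, that fits the measured 10 N. Handing in.

```bash
python3 -c "
from bench import arm
print(arm.job_done())"
```

```text
the job is handed in; nothing more can be done
None
```

I pressed the fence home on the stop block with an estimated 5 N, let it go, then swung the cam lever away from the fence to about 10 N at the ball. I handed the job in at about 32 s with the arm clear; the hand-in gave no verdict.

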